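Close up the grinder hopper and take its outer lid away

TASK

Close up the coffee grinder's hopper for the night: pull its slide gate by the red knob all the way out to the stop to clear the throat, and push it fully home again. Then carry the nested lids by the outer lid's wooden knob onto the hopper and press down until the inner lid is fully seated, without touching the inner lid. Lift the outer lid off alone, leaving the inner lid seated, and finish still holding it level in the air over the hopper, well clear of the inner lid; leave everything else where it is.

Things in the scene. Friction and masses are not known exactly. Their poses are not given: they have to be found in the camera images.
- hopper: Short amber grinder hopper fixed on a steel bench stand (plate 150 x 130 mm). Origin: on the counter, on the hopper's vertical axis; z up; its -x axis is the way the slide gate pulls out, +x the side of the stand's column. Black neck with the gate guide 59 to 85 mm up, guide reaching 80 mm from the axis on the -x side, with a brass screw on it up to 95 mm
- hopper_rim (a point): Centre of the hopper's round mouth at rim height, 185 mm above the counter. Mouth inside 92 mm, outside 100 mm wide. A springy seal lip 7 mm below the rim grips the inner lid's bead: pushing the lid in past it takes about 6 to 12 N, and so does pulling it out again
- gate (a joint): Slide gate in the hopper's neck, m: 0 = fully home (shut), 0.036 = fully out at its stop. It moves level along the hopper's -x axis. A spring ball clicks into a notch at each end and takes about 4 to 8 N to leave it; 1 to 3 N in between. It starts 5 to 15 mm open
- gate_knob (a point): Centre of the gate's red knob, a cylinder 26 mm in diameter and 24 mm long with its axis level, along the pull; 72 mm above the counter, 110 mm from the hopper's axis when home, 146 mm when out. It stands free: pinch it from above, across the pull. It moves with the gate
- inner_lid: White inner lid, nested in the outer lid at the start. Origin: centre of its underside, z up. Plug 84 mm wide, 20 mm high, with a rubber bead (89 mm wide, 8 to 11 mm up); flange 98 mm wide, 20 to 23 mm up, comes to rest on the hopper's rim; blue button 22 mm wide, its top 48 mm up. Fully seated, its origin is 165 mm above the counter on the hopper's axis. About 0.1 kg
- outer_lid: Steel outer lid, a cap 114 mm wide (108 inside), open below. Origin: centre of its lower edge, z up; flat top 50 mm up, wooden knob from 50 to 82 mm up. A rubber socket under the top holds the inner lid's button and so carries the inner lid; it lets go at a pull of about 3 to 5 N, less than the hopper's seal holds. Nested, it sits 1 mm above the inner lid's origin. About 0.18 kg
- outer_knob (a point): On the axis of the outer lid's wooden knob (upright cylinder 26 mm in diameter, 32 mm high), 20 mm above the lid's flat top, 70 mm above its lower edge
- lid_mat: Black rubber mat, fixed, 150 x 150 x 4 mm, on which the lids stand at the start. Origin: centre of its underside
- dosing_cup: Bystander, to be left alone: loose steel dosing cup, 58 mm wide, 46 high, standing on the hopper's stand under the outlet. Origin: centre of its underside
- pitcher: Bystander, to be left alone: loose steel milk pitcher, 110 mm high, 95 wide, with a handle. Origin: centre of its underside
- tamper: Bystander, to be left alone: loose coffee tamper, steel foot 58 mm wide, wooden handle, 86 mm high. Origin: centre of its underside
- cup_stack: Bystander, to be left alone: loose stack of upturned paper cups, 94 mm wide, about 180 high. Origin: centre of its underside
- sugar_jar: Bystander, to be left alone: loose glass sugar jar, 72 mm wide, 130 high. Origin: centre of its underside
- takeaway_box: Bystander, to be left alone: loose cardboard takeaway box, 130 x 110 x 82 mm. Origin: centre of its underside
- portafilter: Bystander, to be left alone: loose portafilter lying flat: 70 mm steel basket holder, 28 high, with a black handle reaching 180 mm from its centre. Origin: centre of its underside

How it is judged:
On the way, in this order (a step that is already met when the one before it is completed fails the run):
1. the slide gate is pulled out to its stop (within 3 mm) (value of joint gate above 0.033 m), for 0.1 s.
2. the slide gate is pushed fully home (within 2 mm) (value of joint gate below 0.002 m), for 0.2 s.
3. the nested lids are on the hopper, the inner lid seated in its mouth with the outer lid still down on it (z of inner_lid in the frame of hopper between 0.161 and 0.1668 m and horizontal distance between inner_lid and hopper_rim below 0.004 m and angle between inner_lid's own z axis and vertical below 0.04 rad and value of joint gate below 0.002 m and not (z of outer_lid in the frame of inner_lid above 0.008 m)), for 0.2 s.
At the end, for the whole second after the job is handed in: Gate home (2 mm); inner lid seated in the mouth: flange on the rim within 2 mm, centred within 4 mm, level (0.04 rad); outer lid gripped, still, level (0.2 rad), within 70 mm of the hopper's axis, its lower edge 228 mm or more above the counter, touching neither inner lid nor hopper (value of joint gate below 0.002 m and z of inner_lid in the frame of hopper between 0.161 and 0.1668 m and horizontal distance between inner_lid and hopper_rim below 0.004 m and angle between inner_lid's own z axis and vertical below 0.04 rad and z of outer_lid in the frame of hopper above 0.228 m and horizontal distance between outer_lid and hopper below 0.07 m and angle between outer_lid's own z axis and vertical below 0.2 rad and contact force between the fingers and outer_lid above 1 N and linear speed of outer_lid below 0.03 m/s and contact force between outer_lid and inner_lid below 0.1 N and contact force between outer_lid and hopper below 0.1 N); the arm keeps its last pose, push and grip.
It fails at once if the lids come apart while the inner lid is not seated in the hopper, or the inner lid is pulled up again after the outer one has left it (z of outer_lid in the frame of inner_lid above 0.008 m and not (z of inner_lid in the frame of hopper between 0.161 and 0.1668 m and horizontal distance between inner_lid and hopper_rim below 0.004 m and angle between inner_lid's own z axis and vertical below 0.04 rad)).
It fails at once if the fingers touch the inner lid (contact force between the fingers and inner_lid above 0.5 N).
It fails at once if another thing on the counter is shifted by more than 20 mm or tipped over (distance of any of dosing_cup, pitcher, tamper, cup_stack, sugar_jar, takeaway_box, portafilter from where it was at the start of the episode above 0.02 m or angle between any of dosing_cup, pitcher, tamper, cup_stack, sugar_jar, takeaway_box, portafilter's own z axis and vertical above 0.35 rad).
It also fails if it takes over 72 s, if anything falls off the work surface, if the arm or the gripper's body presses on something with over 40 N, if the wrist force passes 120 N, or if a joint passes its speed limit or range.

ROBOT

A 6-joint arm with a two-finger parallel gripper is mounted at the origin on the work surface. World frame = base frame: x ahead of the robot, y to its left, z up, the work surface at z = 0. Lengths are in m, angles in rad, forces in N, time in s.
With the tool pointing down it reaches from about 0.425 to 0.925 m from the base axis. Payload 12.5 kg.
Tool frame: the origin (TCP) lies midway between the tips of the shut fingers; the grasp point (between the pads) lies bot.hold_point_z behind it (bot.hold_point_z is the distance from the TCP to the grasp point, in m); x points along the fingers, y is the direction in which the jaws open and shut, and the axes are right-handed (so a half turn about x gives the same grasp; the last joint's range is limited). The gripper opens to 85 mm and grips with 20 to 120 N. Pads are 22 mm wide; open, the fingers measure 114 mm over their backs; the gripper's body (76 mm by 85 mm) begins 54 mm behind the grasp point. The pads swing forward as they close: fully open they stand 13 mm farther back than shut.
Start: joints at [1.119, 0.491, 1.559, -0, 1.092, -0.106], TCP at [0.212, 0.588, 0.231] pointing down, gripper open.
Joint ranges: [-3.1, 3.1], [-0.84, 2.19], [0.05, 2.79], [-1.13, 4.28], [0.06, 2.93], [-2.69, 2.69]. Speed limits (rad/s): [2.22, 2.22, 2.79, 3.14, 3.14, 3.14].

INTERFACE

Orientations are given as a unit quaternion [x, y, z, w].
In Python, from cell import bot, camera, finish_job, models gives the robot as it stands.
- The arm moves only by the tool carry_out, never from a script. Its argument "targets" is a list that holds one entry, the list of rows, each a list of 4 numbers: the shift along the world's x, y, z in mm, then the turn about the world's z in degrees. A call has 1 to 12 rows; each row shifts and turns the commanded pose from where the row before left it; what a row does not reach is not made up. A row lasts 1/10 s, in which the tool goes at most 50 mm and 8.59 degrees, less where a joint would pass 70% of its speed; a pose out of reach is approached as far as the arm can. A call with a gripper value outside its range is refused whole. "gripper" is the opening, from 0 (shut) to 1 (fully open), set as the call begins (left out, the last holds). The fingers move at their own pace and stop on an object; "grip_force" is the grip in N (left out, the last holds). Time passes only in rows, so rows that do not move let the fingers close. It gives the time, the measured TCP pose, the force and the opening at its end, in the units of the state.
- bot.get_state(): the state, without advancing time (a new reading comes with each control period).
- camera(name): name is "scene" or "top" or "wrist"; returns a dict with "color" (400x640x3 uint8, red, green, blue), "fx", "fy", "cx", "cy" (pixels), "extrinsics" (4x4, takes a point from world to camera coordinates). Camera axes: x right, y up, looking along -z (the intrinsics and any distortion apply to the point x, -y, -z); pixel columns grow to the right and rows downward; lengths in m; the calibration is good to about 2 mm. The wrist camera is an equidistant fisheye: a pixel r from the principal point sees the ray r / f radians off the axis. A picture is of the moment at which its call begins. There is no depth.
- finish_job(): hands the job in, once; it reports no verdict.
Trained networks look in the newest picture that a camera, given by its name, has taken for a name from the list of things; names that differ only in an ending like _2 or _b are one class to them, and where a whole thing is asked for, a point or a joint stands for the part that bears it (a point fixed in the world has none). Each returns a list of dicts, best first, with "confidence" (0 to 1); they miss things now and then, are a little off and sometimes report something else, mostly with a low value. They report only what shows in the picture. A call takes as long as a camera call.
- models.recognise(camera, thing): "box" ([left, top, right, bottom] in pixels, round what is visible of it).
- models.outline_of(camera, thing): "region" (400x640 bool, what is visible of it) and "box" ([left, top, right, bottom] in pixels, round what is visible of it).
- models.landmark_of(camera, thing): "centre" ([column, row] in pixels: a listed point, or the origin of a listed thing).
The state is a dict: "time_s": time; "joints": joint angles; "dq": joint speeds; "joint_efforts": joint torques, N m; "position": TCP position; "ee_rot": TCP orientation; "contact_force": force on the tool from outside, world axes, zero at the start; "ft_torque": the same for the moment, N m; "width": opening from 0.0 (shut) to 1.0 (fully open).
Only numpy, scipy, OpenCV 4.12 (cv2) and the standard library are available. Lean on these libraries where they do the work, as an engineer would, in place of code of your own. Each camera call takes 0.05 s, during which the arm holds its last target.

## Working session

There is one attempt and no reset: what is moved stays moved. The work goes in short steps, Python scripts to look and compute and a tool call to move; the robot and the scene stay as the last step left them, time stands still between calls to the robot, and variables do not carry over. Pictures are saved under pics/ and viewed, and the job is handed in when it is done.

Besides the shell and the picture viewer there is one more tool, called after ">>>" as name([rows], argument=value, ...), one row to a line, values as JSON. carry_out: Moves the arm, as the interface text tells. Its arguments: {"type":"object","properties":{"targets":{"type":"array","items":{"type":"array","items":{"type":"array","items":{"type":"number"}}}},"gripper":{"type":"number"},"grip_force":{"type":"number"}},"required":["targets"]}

```bash
ls; mkdir -p pics
cat > h.py <<'E'
import numpy as np, cv2
from cell import bot,camera,finish_job,models
def snap(c,n):
    d=camera(c); cv2.imwrite(f'pics/{n}.png',d['color'][:,:,::-1]); return d
def ray(d,px,fish=False):
    u=(px[0]-d['cx'])/d['fx']; v=(px[1]-d['cy'])/d['fy']
    if fish:
        r=np.hypot(u,v); s=np.sin(r)/r if r>1e-9 else 1; c=np.array([u*s,-v*s,-np.cos(r)])
    else: c=np.array([u,-v,-1.])
    E=np.array(d['extrinsics']); R=E[:3,:3]; o=-R.T@E[:3,3]
    return o,R.T@c/np.linalg.norm(c)
def atz(d,px,z,fish=False):
    o,r=ray(d,px,fish); return o+r*(z-o[2])/r[2]
def tri(rs):
    A=0;b=0
    for o,r in rs:
        P=np.eye(3)-np.outer(r,r); A=A+P; b=b+P@o
    return np.linalg.solve(A,b)
E
python3 - <<'E'
from h import *
s=bot.get_state(); print(s, bot.hold_point_z)
for c in ['scene','top','wrist']:
    d=snap(c,c+'0'); print(c,d['fx'],d['cx'],d['cy'],np.round(d['extrinsics'],3).tolist())
    for t in ['hopper','hopper_rim','gate_knob','outer_knob','outer_lid','inner_lid','lid_mat','dosing_cup','pitcher','tamper','cup_stack','sugar_jar','takeaway_box','portafilter']:
        l=models.landmark_of(c,t)
        print(t,[(np.round(x['centre'],1).tolist(),round(x['confidence'],2)) for x in l[:2]])
E
```

```text
pics
{'time_s': 0.0, 'joints': array([ 1.11939568e+00,  4.91558040e-01,  1.55945241e+00,  1.07791209e-05,
        1.09168360e+00, -1.05616429e-01]), 'dq': array([ 0.00023902, -0.00069751,  0.00112497, -0.00110754, -0.00035168,
        0.00034346]), 'joint_efforts': array([ 1.06381827e-03, -6.18458033e+01, -2.61600405e+01, -7.51033122e-05,
        4.07175001e-03,  3.57900683e-05]), 'position': array([0.21172244, 0.58780984, 0.23072766]), 'ee_rot': array([ 0.12127328,  0.69667467, -0.12202022,  0.69645406]), 'contact_force': array([1.06383104, 0.14597329, 0.26931217]), 'ft_torque': array([-0.03066531,  0.06555435,  0.00234339]), 'width': 0.9974189524824085} 0.0187
scene 492.408209642204 322.92826344979176 200.90474460899813 [[-0.754, 0.657, 0.009, 0.462], [-0.36, -0.424, 0.831, 0.102], [0.55, 0.624, 0.556, -1.985], [0.0, 0.0, 0.0, 1.0]]
hopper [([299.8, 215.7], 0.64)]
hopper_rim [([299.6, 165.7], 0.87), ([267.8, 165.9], 0.74)]
gate_knob [([335.9, 192.1], 0.58), ([352.4, 236.6], 0.25)]
outer_knob [([352.7, 238.3], 0.64)]
outer_lid [([350.9, 257.3], 0.75)]
inner_lid []
lid_mat [([353.6, 
[... 800 characters left out ...]
)]
inner_lid []
lid_mat [([280.5, 202.5], 0.89)]
dosing_cup []
pitcher [([193.1, 251.5], 0.72), ([281.1, 202.3], 0.35)]
tamper [([333.7, 158.1], 0.66)]
cup_stack [([209.2, 178.4], 0.89)]
sugar_jar [([373.6, 156.1], 0.6)]
takeaway_box [([478.5, 252.4], 0.64)]
portafilter [([442.1, 190.7], 0.96), ([475.7, 249.0], 0.27)]
wrist 309.70691628693146 322.14192454210365 198.5937826321838 [[0.339, 0.941, 0.001, -0.625], [-0.909, 0.328, -0.257, 0.033], [-0.242, 0.086, 0.966, -0.377], [0.0, 0.0, 0.0, 1.0]]
hopper []
hopper_rim []
gate_knob []
outer_knob []
outer_lid []
inner_lid []
lid_mat []
dosing_cup []
pitcher []
tamper []
cup_stack []
sugar_jar []
takeaway_box [([28.3, 378.4], 0.82)]
portafilter []
```

View pics/scene0.png

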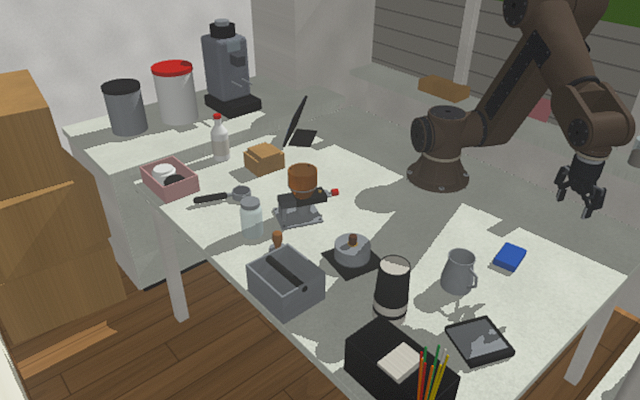

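View pics/top0.png

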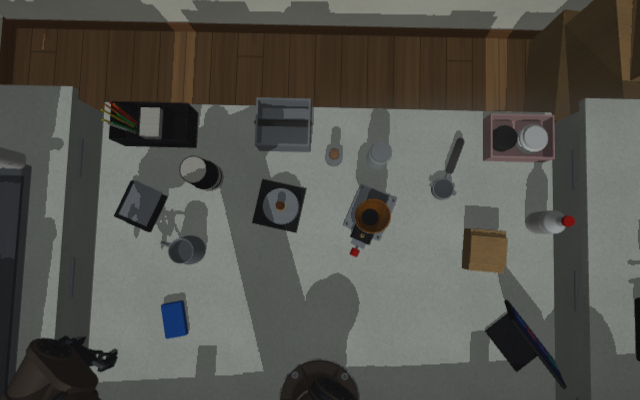

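Run:
```python
from h import *
ds=camera('scene');dt=camera('top')
P={'rim':([299.6,165.7],[374.7,214.2],.185),'gk':([335.9,192.1],[353.4,253.3],.072),'ok':([352.7,238.3],[273.5,204.5],.074),'ol':([350.9,257.3],[281.8,205.1],.005),'mat':([353.6,258.1],[280.5,202.5],0),'hop':([299.8,215.7],[368.4,216.3],0),
'pitcher':([455.5,284.4],[193.1,251.5],0),'tamper':([279.9,253.8],[333.7,158.1],0),'cups':([389.9,314.7],[209.2,178.4],0),'sugar':([250.2,230.7],[373.6,156.1],0),'box':([264.9,166.7],[478.5,252.4],0),'pf':([238.8,197.8],[442.1,190.7],0)}
for k,(a,b,z) in P.items():
    print(k,np.round(tri([ray(ds,a),ray(dt,b)]),4),np.round(atz(ds,a,z),4),np.round(atz(dt,b,z),4))
```

```text
rim [ 0.5848 -0.1473  0.1964] [ 0.5749 -0.1662  0.185 ] [ 0.5823 -0.1458  0.185 ]
gk [ 0.4658 -0.0963  0.0674] [ 0.472  -0.0925  0.072 ] [ 0.4646 -0.0947  0.072 ]
ok [0.6142 0.1513 0.0826] [0.6122 0.1385 0.074 ] [0.6092 0.1578 0.074 ]
ol [ 0.6136  0.1386 -0.0016] [0.6204 0.143  0.005 ] [0.6121 0.139  0.005 ]
mat [0.6178 0.1467 0.0028] [0.6124 0.1472 0.    ] [0.6209 0.1441 0.    ]
hop [ 0.5866 -0.1494 -0.0091] [ 0.5972 -0.1426  0.    ] [ 0.5831 -0.1458  0.    ]
pitcher [ 0.4537  0.4258 -0.0097] [0.4654 0.4298 0.    ] [ 0.4528  0.4246 -0.    ]
tamper [ 0.7733 -0.0268 -0.0057] [ 0.7767 -0.0206  0.    ] [ 0.7729 -0.0273  0.    ]
cups [ 0.6968  0.3829 -0.0056] [0.7028 0.3847 0.    ] [0.6946 0.383  0.    ]
sugar [ 0.7856 -0.1619  0.0137] [ 0.7802 -0.1832  0.    ] [ 0.783  -0.1592  0.    ]
box [ 0.4792 -0.5116 -0.0064] [ 0.4885 -0.5072  0.    ] [ 0.4753 -0.5055  0.    ]
pf [ 0.6812 -0.3956 -0.0171] [ 0.6984 -0.3795  0.    ] [ 0.6738 -0.3862  0.    ]
```

Run:
```python
from h import *
from scipy.spatial.transform import Rotation as R
s=bot.get_state(); M=R.from_quat(s['ee_rot']).as_matrix(); print(M.round(3)); print(s['time_s'])
for c,b in(('scene',(270,140,390,290)),('top',(240,160,420,280))):
    d=camera(c); i=d['color'][b[1]:b[3],b[0]:b[2],::-1]; cv2.imwrite(f'pics/{c}crop.png',cv2.resize(i,None,fx=4,fy=4,interpolation=cv2.INTER_CUBIC))
```

```text
[[ 0.     0.339  0.941]
 [ 0.     0.941 -0.339]
 [-1.     0.    -0.   ]]
2.35
```

View pics/topcrop.png

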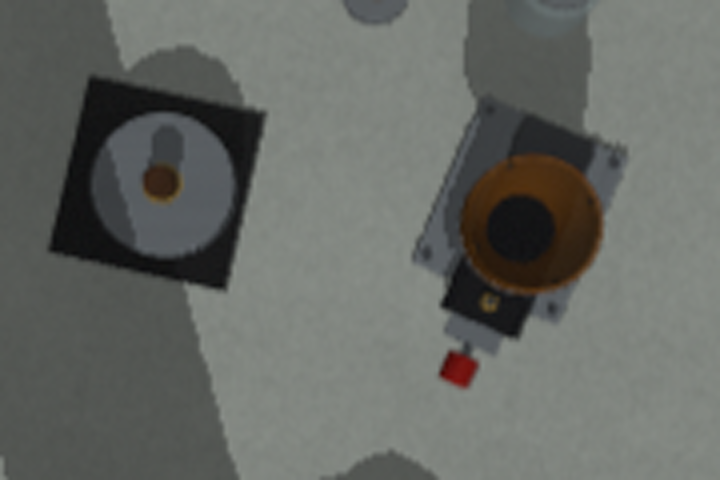

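View pics/scenecrop.png

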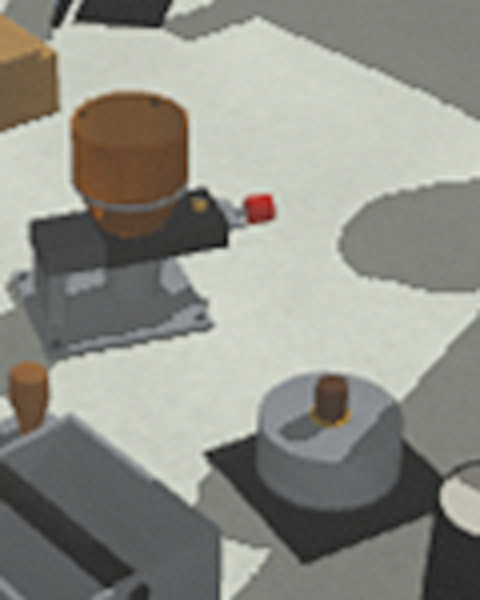

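>>> carry_out([
  [[28,-37,6,0],[28,-37,6,0],[28,-37,6,0],[28,-37,6,0],[28,-37,6,0],[28,-37,6,0],[28,-37,6,0],[28,-37,6,0],[28,-37,6,0],[-2,-48,0,-1],[-2,-48,0,-1],[-2,-48,0,-1]],
], gripper=1)

```text
time_s: 3.65
position: [0.4575, 0.1092, 0.2854]
ee_rot: [0.14, 0.693, -0.14, 0.693]
contact_force: [0.3, -0.1, 0.1]
width: 1.008
```

>>> carry_out([
  [[-2,-48,0,-1],[-2,-48,0,0],[-2,-48,0,0],[-2,-45,0,0],[0,-10,0,0],[0,0,0,0],[0,0,0,0]],
])

```text
time_s: 4.35
position: [0.4498, -0.0873, 0.2853]
ee_rot: [0.146, 0.692, -0.146, 0.692]
contact_force: [-0.4, 0.1, -0.1]
width: 0.997
```

Run:
```python
from h import *
print(bot.get_state()['position'],bot.get_state()['time_s'])
d=snap('wrist','w1'); print(models.landmark_of('wrist','gate_knob'),models.landmark_of('wrist','hopper_rim'))
```

```text
[ 0.44978436 -0.08732459  0.28532511] 4.35
[{'centre': [493.9, 205.3], 'confidence': 0.6}, {'centre': [321.5, 192.8], 'confidence': 0.58}] [{'centre': [325.7, 339.4], 'confidence': 0.93}]
```

View pics/w1.png

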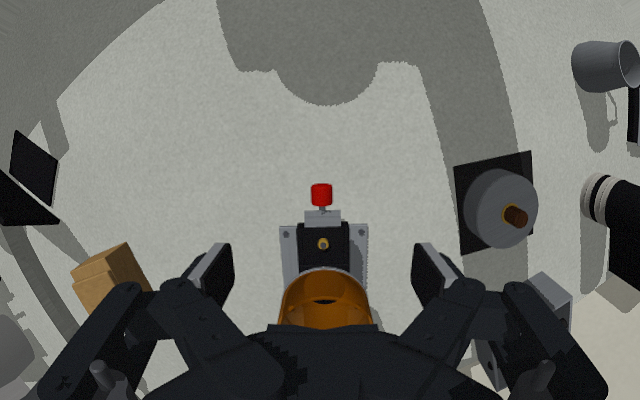

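Run:
```python
from h import *
d=camera('wrist'); im=d['color'].astype(int)
m=((im[:,:,0]>150)&(im[:,:,1]<60)&(im[:,:,2]<60)).astype(np.uint8); n,l,st,ce=cv2.connectedComponentsWithStats(m); k=1+st[1:,4].argmax(); print('red',ce[k],st[k])
k0=atz(d,[321.5,193.5],.072,1); kc=atz(d,ce[k],.076,1); sc=atz(d,[323,244],.095,1)
ok=atz(d,[515,215],.085,1)
i=cv2.resize(im[140:340,220:420,::-1].astype(np.uint8),None,fx=3,fy=3,interpolation=cv2.INTER_CUBIC); cv2.imwrite('pics/w1c.png',i)
print('knob',k0,kc,'screw',sc,'ok',ok)
v=k0-sc; print(np.degrees(np.arctan2(v[1],v[0])))
d=camera('top')
for p,z in (([372.75,216],.185),([354.75,252.25],.076),([280.2,205.5],.087)): print(atz(d,p,z))
```

```text
red [318.87692308 190.81538462] [314 187  12  12  65]
knob [ 0.47096356 -0.09650697  0.072     ] [ 0.46586382 -0.09760572  0.076     ] screw [ 0.52192853 -0.11701318  0.095     ] ok [0.59919516 0.13135823 0.085     ]
158.08217387259683
[ 0.5770434  -0.14036233  0.185     ]
[ 0.46814563 -0.0985325   0.076     ]
[0.60582509 0.13534527 0.087     ]
```

View pics/w1c.png

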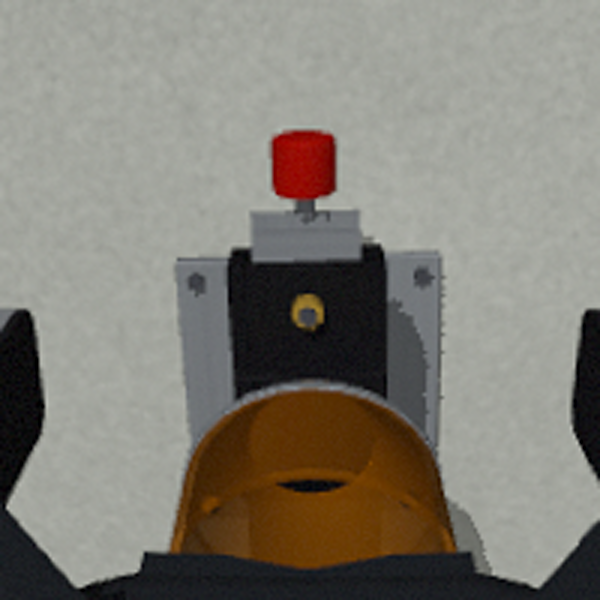

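>>> carry_out([
  [[20,-10,0,2],[0,0,-50,0],[0,0,-50,0],[0,0,-45,0],[0,0,0,0],[0,0,0,0]],
])

```text
time_s: 5.2
position: [0.4702, -0.0977, 0.141]
ee_rot: [0.134, 0.695, -0.133, 0.694]
contact_force: [-0.3, 0.3, -0.1]
width: 0.999
```

Run:
```python
from h import *
print(bot.get_state()['position'],bot.get_state()['time_s'])
d=snap('wrist','w2'); print(models.landmark_of('wrist','gate_knob'))
im=d['color']; m=((im[:,:,0]>140)&(im[:,:,1]<50)&(im[:,:,2]<50)).astype(np.uint8); n,l,st,ce=cv2.connectedComponentsWithStats(m); k=1+st[1:,4].argmax(); print('red',ce[k],st[k]); print(atz(d,ce[k],.075,1))
```

```text
[ 0.4702063  -0.09766087  0.14100468] 5.2
[{'centre': [319.9, 212.0], 'confidence': 0.63}]
red [318.86737401 213.93899204] [310 201  23  31 377]
[ 0.47074099 -0.10022533  0.075     ]
```

View pics/w2.png

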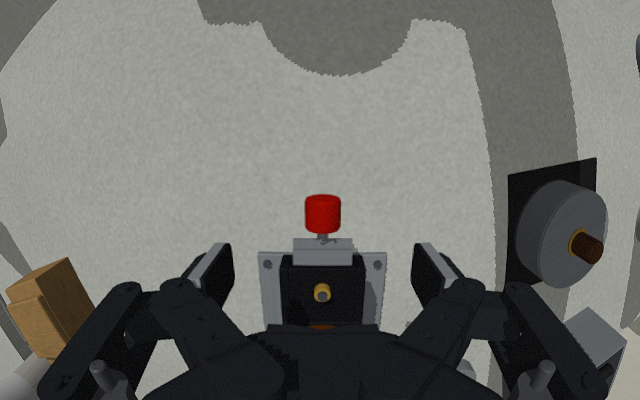

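>>> carry_out([
  [[0,0,-45,0],[0,0,-45,0],[0,0,0,0],[0,0,0,0]],
])

```text
time_s: 5.7
position: [0.4706, -0.0982, 0.052]
ee_rot: [0.134, 0.694, -0.134, 0.695]
contact_force: [0.6, -0.1, 0.9]
width: 0.998
```

>>> carry_out([
  [[0,0,0,0],[0,0,0,0],[0,0,0,0],[0,0,0,0],[0,0,0,0],[0,0,0,0]],
], gripper=0, grip_force=40)

```text
time_s: 6.3
position: [0.4703, -0.0977, 0.0512]
ee_rot: [0.134, 0.694, -0.134, 0.695]
contact_force: [1.6, 6.2, 10.5]
width: 0.292
```

Run:
```python
from h import *
s=bot.get_state();print(s['position'],s['time_s'],s['contact_force'],s['width'])
d=snap('wrist','w3')
d=camera('scene');cv2.imwrite('pics/s3.png',cv2.resize(d['color'][120:290,240:420,::-1],None,fx=4,fy=4,interpolation=cv2.INTER_CUBIC)[:600])
```

```text
[ 0.47032483 -0.09766681  0.0512167 ] 6.3 [ 1.64539684  6.17009181 10.476823  ] 0.29238410599437703
```

View pics/w3.png

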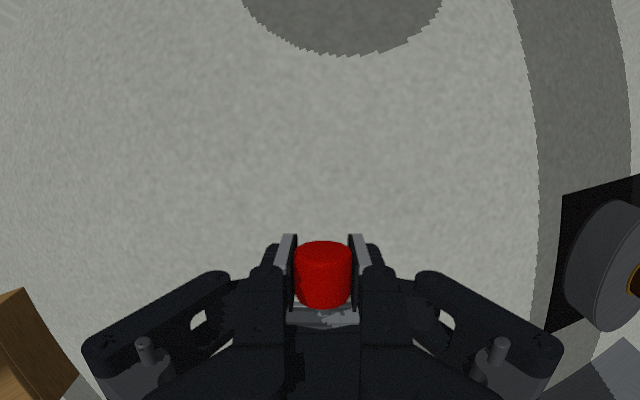

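View pics/s3.png

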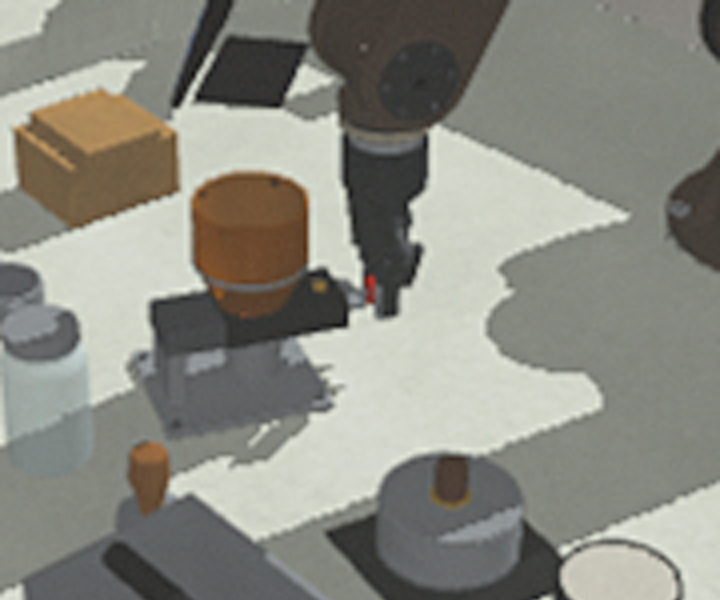

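>>> carry_out([
  [[-4,1.6,1,0],[-5,2,0,0],[-5,2,0,0],[-5,2,0,0],[-5,2,0,0],[0,0,0,0]],
])

```text
time_s: 7.0
position: [0.4455, -0.0877, 0.0515]
ee_rot: [0.134, 0.694, -0.134, 0.694]
contact_force: [0.3, 7.0, -0.4]
width: 0.284
```

>>> carry_out([
  [[-3.7,1.5,0,0],[-3.7,1.5,0,0],[0,0,0,0]],
])

```text
time_s: 7.3
position: [0.4444, -0.0872, 0.0518]
ee_rot: [0.133, 0.689, -0.135, 0.699]
contact_force: [26.6, -3.9, -21.3]
width: 0.292
```

Run:
```python
from h import *
s=bot.get_state();print(s['position'],s['time_s'],s['contact_force'],s['joints'])
d=snap('wrist','w4')
d=camera('top');cv2.imwrite('pics/t4.png',cv2.resize(d['color'][180:280,300:420,::-1],None,fx=5,fy=5,interpolation=cv2.INTER_CUBIC)[:600])
```

```text
[ 0.44437498 -0.08722365  0.05179879] 7.3 [ 26.56039733  -3.93425011 -21.34002386] [-3.40113635e-01  5.50773417e-01  2.14744621e+00  1.07019705e-03
  4.29518466e-01 -1.53070488e+00]
```

View pics/w4.png

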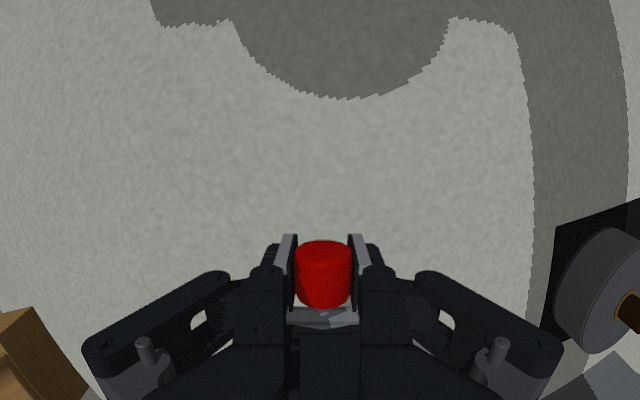

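View pics/t4.png

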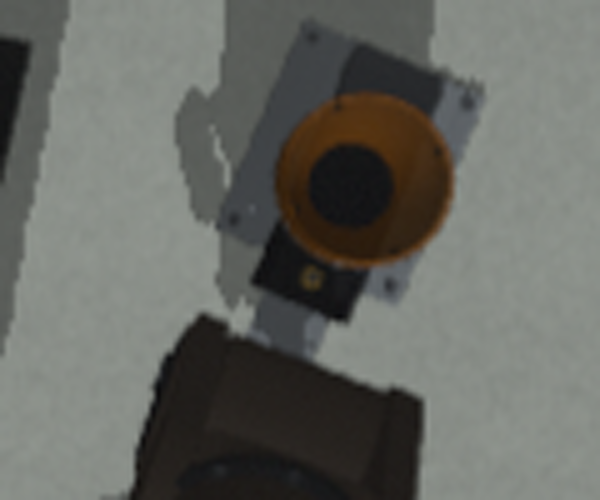

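>>> carry_out([
  [[5,-2,0,0],[7,-2.8,0,0],[7,-2.8,0,0],[7,-2.8,0,0],[7,-2.8,0,0],[4,-1.6,0,0],[0,0,0,0]],
])

```text
time_s: 8.1
position: [0.4765, -0.1002, 0.0516]
ee_rot: [0.134, 0.694, -0.134, 0.695]
contact_force: [6.4, 3.6, -2.2]
width: 0.284
```

>>> carry_out([
  [[3,-1.2,0,0],[3,-1.2,0,0],[0,0,0,0],[0,0,0,0]],
])

```text
time_s: 8.5
position: [0.4777, -0.1007, 0.0514]
ee_rot: [0.134, 0.697, -0.133, 0.691]
contact_force: [-15.6, 11.6, 14.0]
width: 0.289
```

>>> carry_out([
  [[-3,1.2,0,0],[0,0,0,0]],
])

```text
time_s: 8.7
position: [0.4777, -0.1007, 0.0515]
ee_rot: [0.134, 0.695, -0.134, 0.694]
contact_force: [-2.1, 7.6, 2.8]
width: 0.289
```

>>> carry_out([
  [[0,0,0,0],[0,0,0,0],[0,0,0,0],[0,0,0,0],[0,0,0,0]],
], gripper=1)

```text
time_s: 9.2
position: [0.4785, -0.1015, 0.0513]
ee_rot: [0.134, 0.694, -0.134, 0.694]
contact_force: [0.1, 0.0, -0.9]
width: 0.998
```

>>> carry_out([
  [[0,0,20,0],[0,0,45,0],[0,0,50,0],[0,0,50,0],[0,0,40,0],[0,0,0,0]],
])

```text
time_s: 9.8
position: [0.4799, -0.1019, 0.2613]
ee_rot: [0.133, 0.691, -0.134, 0.697]
contact_force: [0.5, -0.0, -0.6]
width: 0.999
```

Run:
```python
from h import *
s=bot.get_state();print(s['position'],s['time_s'],s['contact_force'])
d=snap('wrist','w5')
print(models.landmark_of('wrist','gate_knob')[:1],models.landmark_of('wrist','outer_knob')[:1],models.landmark_of('wrist','hopper_rim')[:1])
```

```text
[ 0.47989588 -0.10188048  0.26129505] 9.8 [ 0.54052736 -0.00380006 -0.57365566]
[{'centre': [322.4, 174.7], 'confidence': 0.94}] [{'centre': [527.1, 203.5], 'confidence': 0.6}] [{'centre': [322.9, 325.4], 'confidence': 0.77}]
```

View pics/w5.png

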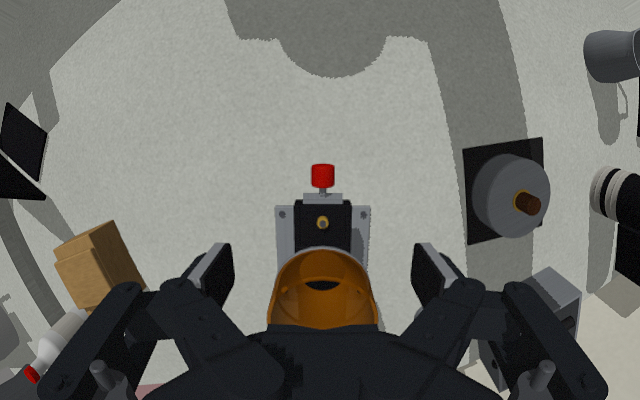

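>>> carry_out([
  [[20,40,0,0],[20,40,0,0],[20,40,0,0],[20,40,0,0],[20,40,0,0],[20,37,-20,0],[5,0,-40,0],[0,0,-30,0],[0,0,0,0],[0,0,0,0]],
])

```text
time_s: 11.0
position: [0.6033, 0.1355, 0.1656]
ee_rot: [0.134, 0.695, -0.134, 0.694]
contact_force: [-0.0, -0.3, 0.1]
width: 1.002
```

Run:
```python
from h import *
s=bot.get_state();print(s['position'],s['time_s'])
d=snap('wrist','w6')
p=models.landmark_of('wrist','outer_knob')[:1];q=models.landmark_of('wrist','outer_lid')[:1]; print(p,q)
if p: print(atz(d,p[0]['centre'],.075,1))
```

```text
[0.60330267 0.13545414 0.16562977] 11.0
[{'centre': [327.5, 207.7], 'confidence': 0.72}] [{'centre': [328.6, 188.9], 'confidence': 0.83}]
[0.60860225 0.13795315 0.075     ]
```

View pics/w6.png

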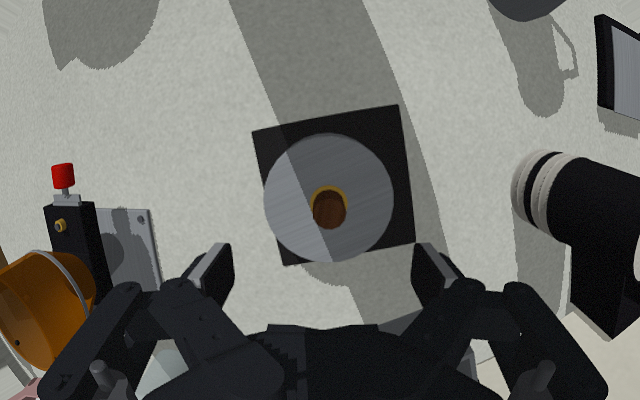

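Run:
```python
from h import *
d=camera('wrist')
for p,z in (([328.5,198.5],.055),([330,212],.087),([330,190],.057)): print(atz(d,p,z,1))
cv2.imwrite('pics/w6c.png',cv2.resize(d['color'][120:280,250:410,::-1],None,fx=3.7,fy=3.7,interpolation=cv2.INTER_CUBIC))
```

```text
[0.60880947 0.1396865  0.055     ]
[0.61082531 0.13936063 0.087     ]
[0.6018853  0.14373218 0.057     ]
```

View pics/w6c.png

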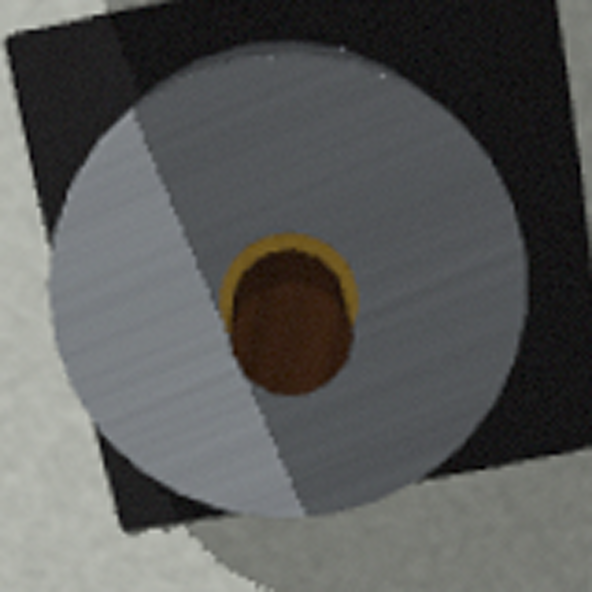

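>>> carry_out([
  [[5.5,3.5,-30,0],[0,0,-40,0],[0,0,-30,0],[0,0,-5,0],[0,0,0,0],[0,0,0,0]],
])

```text
time_s: 11.8
position: [0.6099, 0.1392, 0.0633]
ee_rot: [0.134, 0.693, -0.133, 0.695]
contact_force: [1.3, -0.2, -0.5]
width: 0.998
```

>>> carry_out([
  [[0,0,0,0],[0,0,0,0],[0,0,0,0],[0,0,0,0],[0,0,0,0],[0,0,0,0],[0,0,0,0]],
], gripper=0, grip_force=60)

```text
time_s: 12.5
position: [0.6089, 0.139, 0.0618]
ee_rot: [0.134, 0.694, -0.134, 0.694]
contact_force: [-1.7, -1.6, 5.6]
width: 0.284
```

Run:
```python
from h import *
s=bot.get_state();print(s['position'],s['time_s'],s['contact_force'],s['ft_torque'])
d=snap('wrist','w7')
d=camera('scene');cv2.imwrite('pics/s7.png',cv2.resize(d['color'][180:290,290:420,::-1],None,fx=4,fy=4,interpolation=cv2.INTER_CUBIC)[:600])
```

```text
[0.60894636 0.13896134 0.061808  ] 12.5 [-1.69081661 -1.63997581  5.57895191] [-0.37143772  0.30258443  0.00038228]
```

View pics/w7.png

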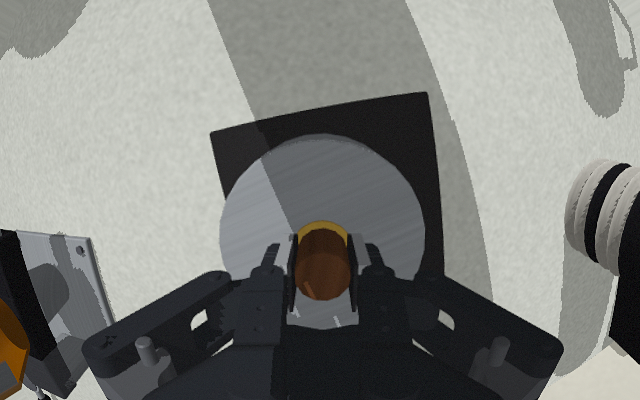

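View pics/s7.png

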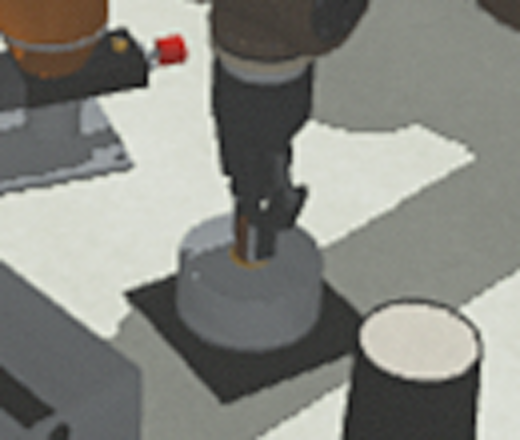

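>>> carry_out([
  [[0,0,3,0],[0,0,8,0],[0,0,15,0],[0,0,22,0],[0,0,25,0],[0,0,28,0],[0,0,28,0],[0,0,28,0],[0,0,28,0],[0,0,20,0],[0,0,10,0],[0,0,5,0]],
])

```text
time_s: 13.8
position: [0.6088, 0.1392, 0.2826]
ee_rot: [0.134, 0.694, -0.134, 0.695]
contact_force: [-0.9, 0.0, -4.5]
width: 0.281
```

Run:
```python
from h import *
s=bot.get_state();print(s['position'],s['time_s'],s['contact_force'],s['ft_torque'])
d=snap('wrist','w8')
d=camera('scene');cv2.imwrite('pics/s8.png',cv2.resize(d['color'][120:290,260:420,::-1],None,fx=3.5,fy=3.5,interpolation=cv2.INTER_CUBIC)[:600])
```

```text
[0.60878551 0.13916189 0.28261925] 13.8 [-0.93586692  0.01564735 -4.50606446] [-8.40497410e-05 -3.19633882e-02 -3.85237059e-02]
```

View pics/w8.png

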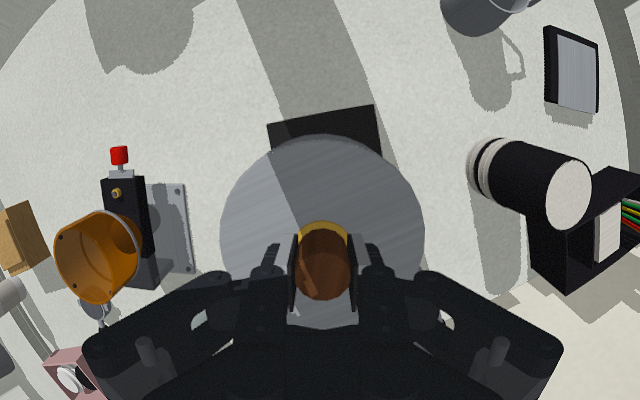

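View pics/s8.png

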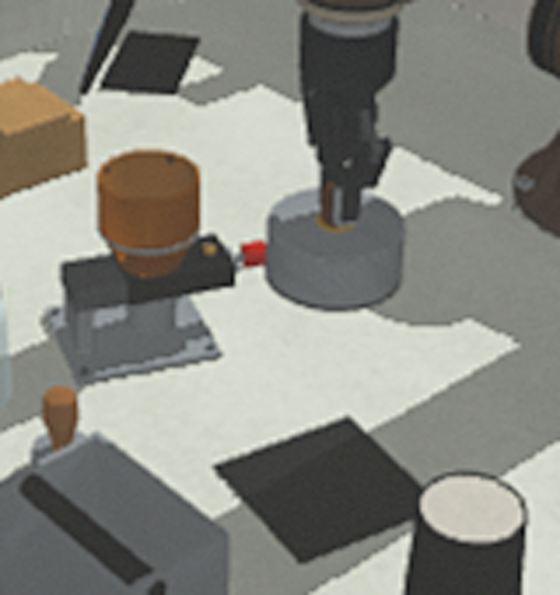

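Run:
```python
from h import *
d=camera('wrist')
cv2.imwrite('pics/w8c.png',cv2.resize(d['color'][190:320,30:180,::-1],None,fx=4.6,fy=4.6,interpolation=cv2.INTER_CUBIC)[:600])
from scipy.optimize import least_squares
im=d['color'].astype(int)
# lid disc points
pts=[(220,232),(425,232),(321.5,134),(250,170),(394,170)]
g=cv2.cvtColor(d['color'],cv2.COLOR_RGB2GRAY)
P=np.array([atz(d,p,.2758,1)[:2] for p in pts])
r=least_squares(lambda q:np.hypot(*(P-q[:2]).T)-q[2],[.609,.139,.057]); print(r.x,r.fun)
```

```text
[0.60789474 0.13970395 0.05447679] [ 0.00033104  0.00052128  0.00207496 -0.00133022 -0.00159706]
```

View pics/w8c.png

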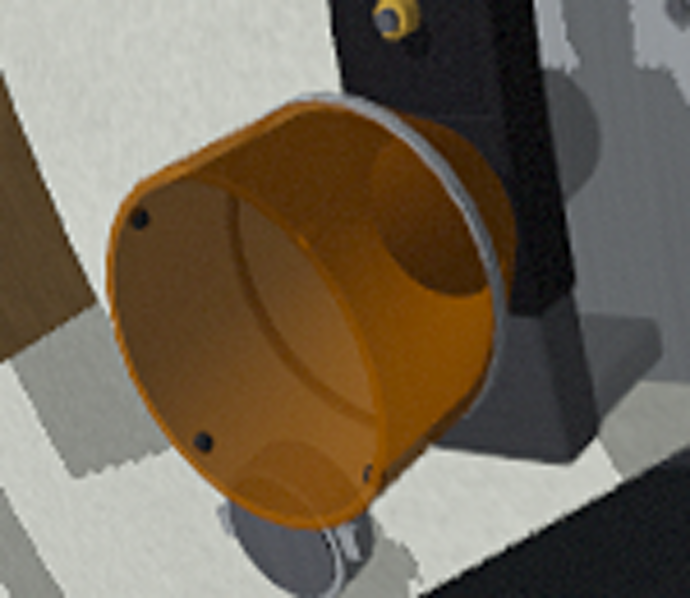

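Run:
```python
from h import *
from scipy.optimize import least_squares
d=camera('wrist')
c=[(107,280),(116,220),(120,330),(165,410),(230,487),(300,524),(350,520),(378,485),(385,400),(365,330),(300,237),(240,197),(165,180)]
P=np.array([atz(d,(30+x/4.6,190+y/4.6),.185,1)[:2] for x,y in c])
r=least_squares(lambda q:np.hypot(*(P-q[:2]).T)-q[2],[.58,-.14,.05]); print(r.x,(r.fun*1e3).round(1))
r=least_squares(lambda q:np.hypot(*(P-q[:2]).T)-.0495,[.58,-.14]); print(r.x,(r.fun*1e3).round(1))
```

```text
[ 0.58114964 -0.13743756  0.0472899 ] [ 2.9  2.   0.9 -3.7 -1.5  0.5  1.3  0.3  0.3  0.9 -0.5 -2.6 -0.8]
[ 0.58111198 -0.13741222] [ 0.7 -0.3 -1.3 -5.9 -3.7 -1.6 -0.9 -1.8 -1.9 -1.3 -2.7 -4.8 -3.1]
```

>>> carry_out([
  [[2,-8,0,0],[4,-16,0,0],[6,-24,0,0],[7,-30,0,0],[8,-33,0,0],[8,-33,0,0],[8,-33,0,0],[8,-33,0,0],[8,-33,0,0],[7,-30,0,0],[6,-24,0,0],[4,-16,0,0]],
])

```text
time_s: 15.2
position: [0.6847, -0.1771, 0.2805]
ee_rot: [0.134, 0.695, -0.135, 0.694]
contact_force: [-0.1, 0.3, -3.5]
width: 0.284
```

>>> carry_out([
  [[2,-9,0,0],[0,0,0,0],[0,0,0,0]],
])

```text
time_s: 15.5
position: [0.6868, -0.1823, 0.2812]
ee_rot: [0.134, 0.694, -0.134, 0.694]
contact_force: [0.2, 0.4, -4.1]
width: 0.281
```

Run:
```python
from h import *
s=bot.get_state();print(s['position'],s['time_s'],s['contact_force'])
d=snap('wrist','w9')
cv2.imwrite('pics/w9c.png',cv2.resize(d['color'][30:190,230:430,::-1],None,fx=3.7,fy=3.7,interpolation=cv2.INTER_CUBIC)[:600])
```

```text
[ 0.68676553 -0.18226552  0.28122714] 15.5 [ 0.23152223  0.43554502 -4.08780567]
```

View pics/w9.png

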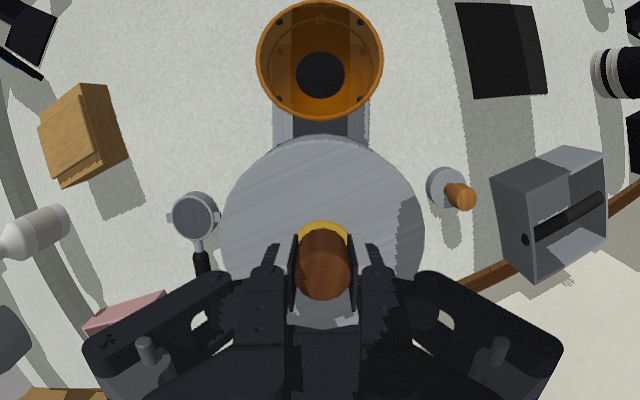

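View pics/w9c.png

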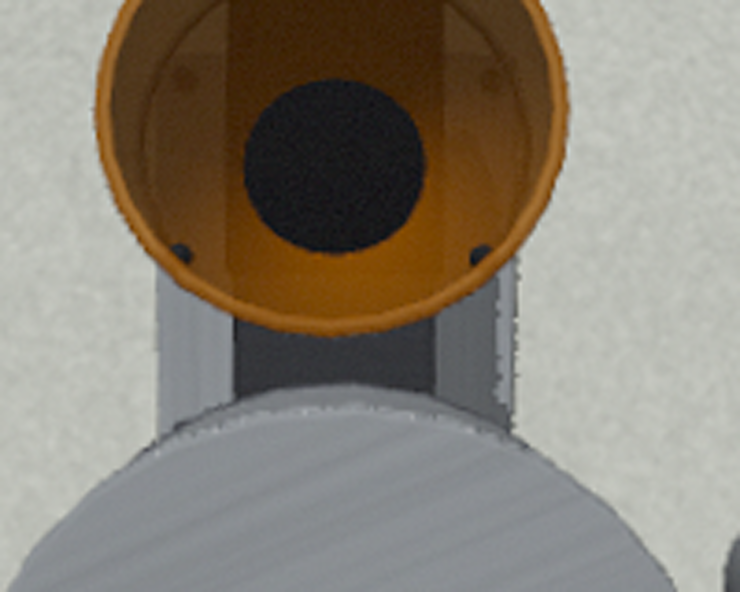

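Run:
```python
from h import *
from scipy.optimize import least_squares
d=camera('wrist'); im=d['color'].astype(int); R,G,B=im[...,0],im[...,1],im[...,2]
m=((R-B>25)&(R>1.35*B)).astype(np.uint8); m[125:]=0; m[:,:240]=0;m[:,400:]=0
m=cv2.morphologyEx(m,cv2.MORPH_CLOSE,np.ones((3,3)))
cs,_=cv2.findContours(m,cv2.RETR_EXTERNAL,cv2.CHAIN_APPROX_NONE); c=cv2.convexHull(max(cs,key=cv2.contourArea))[:,0].astype(float)
print(c.min(0),c.max(0))
c=c[c[:,1]>3]; ctr=np.array([320,60.]); 
P=np.array([atz(d,p+.3*(p-ctr)/np.linalg.norm(p-ctr),.185,1)[:2] for p in c])
r=least_squares(lambda q:np.hypot(*(P-q[:2]).T)-q[2],[.58,-.14,.05],loss='soft_l1',f_scale=.001); print('hopper',r.x,np.abs(r.fun).max())
# lid top circle: crop points
cc=[(20,575),(90,500),(180,433),(260,408),(370,406),(480,430),(560,475),(640,545)]
for z in (.270,.2744,.279):
    P=np.array([atz(d,(230+x/3.7,30+y/3.7),z,1)[:2] for x,y in cc]+[atz(d,p,z,1)[:2] for p in((219.5,232),(425.5,232))])
    r=least_squares(lambda q:np.hypot(*(P-q[:2]).T)-q[2],[.687,-.18,.057]); print(z,r.x,(r.fun*1e3).round(1))
```

```text
[255.   0.] [383. 120.]
hopper [ 0.58123838 -0.14231264  0.04962855] 0.00029668336942421936
0.27 [ 0.68943076 -0.1827685   0.05719971] [-0.4 -0.7  0.8  0.8  0.1 -0.  -0.6 -0.5  0.1  0.4]
0.2744 [ 0.6876252  -0.18205456  0.05556451] [-0.4 -0.7  0.7  0.8  0.1 -0.  -0.6 -0.5  0.1  0.4]
0.279 [ 0.68573757 -0.18130817  0.05385499] [-0.4 -0.6  0.7  0.7  0.1 -0.  -0.6 -0.4  0.1  0.4]
```

>>> carry_out([
  [[-5,2,0,0],[-11,4,0,0],[-18,7,0,0],[-20,7.5,0,0],[-20,7.5,0,0],[-16,6,0,0],[-10,4,0,0],[-5,2,0,0],[-1.5,0,0,0],[0,0,0,0],[0,0,0,0],[0,0,0,0]],
])

```text
time_s: 16.8
position: [0.5808, -0.1431, 0.2811]
ee_rot: [0.134, 0.694, -0.134, 0.694]
contact_force: [-0.8, 0.2, -3.3]
width: 0.282
```

>>> carry_out([
  [[0,0,-5,0],[0,0,-10,0],[0,0,-10,0],[0,0,-5,0],[0,0,0,0],[0,0,0,0]],
])

```text
time_s: 17.4
position: [0.5805, -0.1429, 0.2513]
ee_rot: [0.134, 0.694, -0.134, 0.694]
contact_force: [-0.1, 0.4, -2.8]
width: 0.286
```

Run:
```python
from h import *
s=bot.get_state();print(s['position'],s['time_s'],s['contact_force'],s['ft_torque'])
d=camera('scene');cv2.imwrite('pics/s10.png',cv2.resize(d['color'][100:240,260:380,::-1],None,fx=4.2,fy=4.2,interpolation=cv2.INTER_CUBIC)[:600])
```

```text
[ 0.58051213 -0.14290683  0.25128838] 17.4 [-0.0853653   0.37577472 -2.775522  ] [-0.09098153  0.02536321 -0.00259074]
```

View pics/s10.png

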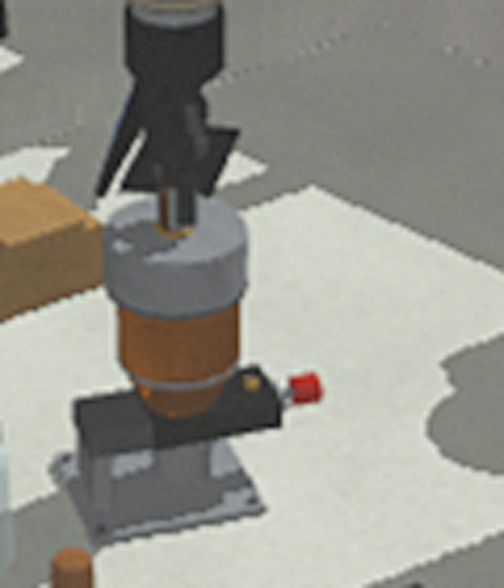

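Run:
```python
from h import *
d=camera('scene'); im=d['color'].astype(int)
for r in (160,164,168,170,172,176,180,184,188): print(r,[tuple(im[r,c]) if 0 else ''.join(f'{v:4d}' for v in im[r,c]) for c in (*range(283,291),0,*range(314,322))])
```

```text
160 [' 120  97  66', ' 104  92  75', '  88  89  89', '  88  90  91', '  94  96  98', ' 106 110 110', ' 102 104 104', '  94  95  97', ' 109  88  57', ' 104 106 107', ' 101 104 106', ' 105 108 108', ' 104 109 112', ' 138 144 140', ' 194 200 187', ' 211 215 202', ' 208 212 199']
164 [' 121  96  66', ' 105  95  79', '  88  88  88', '  90  92  95', '  94  96  95', '  96  98  98', '  96  98  98', '  96 100  99', ' 107  85  54', ' 103 106 109', ' 104 107 109', ' 107 111 113', ' 105 110 111', ' 141 145 144', ' 194 199 187', ' 209 214 201', ' 206 210 198']
168 [' 161 158 145', ' 162 162 150', ' 100 103 100', '  86  89  92', '  96  98  99', '  94  97  99', '  98 101 101', '  96  99 101', ' 106  83  53', ' 101 104 106', ' 104 108 109', ' 110 114 117', ' 107 113 117', ' 131 135 132', ' 187 191 180', ' 210 212 201', ' 206 209 197']
170 [' 212 219 207', ' 216 221 208', ' 162 167 158', '  83  83  83', '  81  85  86', '  96  99 101', '  97  99 101', '  97 100 102', ' 108  85  55', ' 106 109 110', ' 105 108 111', '  88  93  95', ' 126 131 126', ' 194 197 185', ' 211 217 203', ' 206 210 197', ' 206 20
[... 692 characters left out ...]
', ' 108  86  55', '  97  68  49', '  94  66  44', ' 102  67  35', ' 183 182 171', ' 214 221 209', ' 210 214 202', ' 206 211 199', ' 207 211 198']
184 [' 210 214 201', ' 208 213 202', ' 207 211 200', ' 212 217 205', ' 181 184 172', ' 115 104  90', ' 110  71  38', ' 123  79  46', ' 107  84  54', '  95  69  49', '  94  67  44', ' 104  70  41', ' 184 182 171', ' 213 220 207', ' 206 212 198', ' 206 210 196', ' 205 209 196']
188 [' 208 211 198', ' 207 212 199', ' 206 211 198', ' 207 210 198', ' 210 215 202', ' 201 207 194', ' 156 163 157', ' 107 102  96', ' 108  87  57', ' 118 112 106', '  96 101  99', '  65  69  68', '  51  53  55', '  34  38  39', '  41  44  47', '  44  46  47', '  33  34  35']
```

Run:
```python
from h import *
d=camera('wrist');cv2.imwrite('pics/w10.png',d['color'][:,:,::-1])
```

```text
(no output)
```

View pics/w10.png

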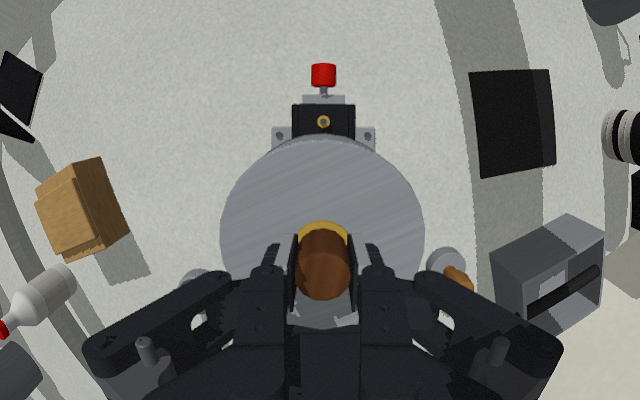

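>>> carry_out([
  [[-1.5,0.6,0,0],[0,0,-3,0],[0,0,-4,0],[0,0,-4,0],[0,0,-3,0],[0,0,0,0],[0,0,0,0]],
])

```text
time_s: 18.25
position: [0.5789, -0.1423, 0.2373]
ee_rot: [0.134, 0.694, -0.134, 0.694]
contact_force: [1.3, 0.3, -3.8]
width: 0.286
```

>>> carry_out([
  [[0,0,-3,0],[0,0,-3,0],[0,0,-2,0],[0,0,0,0],[0,0,0,0]],
])

```text
time_s: 18.75
position: [0.5791, -0.1422, 0.2295]
ee_rot: [0.134, 0.694, -0.134, 0.695]
contact_force: [1.6, 2.2, 0.5]
width: 0.281
```

>>> carry_out([
  [[0,0,-2,0],[0,0,-2,0],[0,0,0,0],[0,0,0,0]],
])

```text
time_s: 19.15
position: [0.5793, -0.1421, 0.2257]
ee_rot: [0.134, 0.694, -0.134, 0.695]
contact_force: [2.8, 2.0, -0.8]
width: 0.284
```

>>> carry_out([
  [[0,0,-2,0],[0,0,-2,0],[0,0,0,0],[0,0,0,0]],
])

```text
time_s: 19.55
position: [0.579, -0.1425, 0.2227]
ee_rot: [0.134, 0.694, -0.134, 0.695]
contact_force: [-2.7, 2.0, 13.7]
width: 0.284
```

>>> carry_out([
  [[0,0,-2,0],[0,0,-2,0],[0,0,0,0],[0,0,0,0]],
])

```text
time_s: 19.95
position: [0.5793, -0.1426, 0.2225]
ee_rot: [0.133, 0.692, -0.134, 0.696]
contact_force: [-12.6, 5.6, 44.6]
width: 0.283
```

Run:
```python
from h import *
s=bot.get_state();print(s['position'],s['time_s'],s['contact_force'],s['ft_torque'])
d=camera('scene');cv2.imwrite('pics/s11.png',cv2.resize(d['color'][100:240,260:380,::-1],None,fx=4.2,fy=4.2,interpolation=cv2.INTER_CUBIC)[:600])
```

```text
[ 0.57934379 -0.1425851   0.22245104] 19.95 [-12.62956875   5.56423694  44.5532713 ] [ 1.09016745  2.0615342  -0.0042657 ]
```

View pics/s11.png

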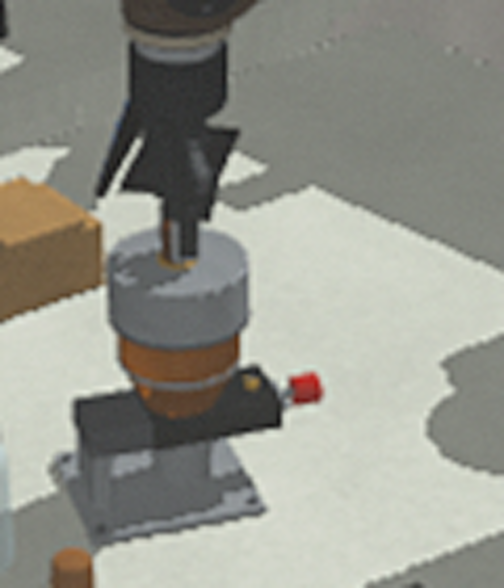

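>>> carry_out([
  [[0,0,2,0],[0,0,2,0],[0,0,1,0],[0,0,1,0],[0,0,1,0],[0,0,1,0],[0,0,0,0]],
])

```text
time_s: 20.7
position: [0.5786, -0.1423, 0.2247]
ee_rot: [0.134, 0.695, -0.134, 0.694]
contact_force: [-0.3, 1.5, -5.0]
width: 0.287
```

>>> carry_out([
  [[0,0,1,0],[0,0,1,0],[0,0,2,0],[0,0,2,0],[0,0,0,0]],
])

```text
time_s: 21.2
position: [0.5792, -0.1424, 0.2322]
ee_rot: [0.134, 0.694, -0.134, 0.695]
contact_force: [-0.1, 1.4, 0.8]
width: 0.284
```

>>> carry_out([
  [[0,0,5,0],[0,0,10,0],[0,0,15,0],[0,0,18,0],[0,0,18,0],[0,0,12,0],[0,0,7,0],[0,0,3,0],[0,0,0,0],[0,0,0,0],[0,0,0,0]],
])

```text
time_s: 22.3
position: [0.5788, -0.1422, 0.3186]
ee_rot: [0.134, 0.695, -0.134, 0.694]
contact_force: [0.3, 0.1, -2.2]
width: 0.282
```

Run:
```python
from h import *
s=bot.get_state();print(s['position'],s['time_s'],s['contact_force'],s['ft_torque'],s['width'])
d=camera('scene');cv2.imwrite('pics/s12.png',cv2.resize(d['color'][100:240,260:380,::-1],None,fx=4.2,fy=4.2,interpolation=cv2.INTER_CUBIC)[:600])
d=snap('wrist','w12'); print(models.landmark_of('scene','inner_lid'),models.landmark_of('scene','gate_knob'))
```

```text
[ 0.57877666 -0.14222336  0.31864049] 22.3 [ 0.34373571  0.14087092 -2.21275153] [ 0.00508844 -0.01265297  0.01627904] 0.2823397848263969
[{'centre': [305.3, 174.9], 'confidence': 0.88}] [{'centre': [330.6, 191.8], 'confidence': 0.63}]
```

View pics/s12.png

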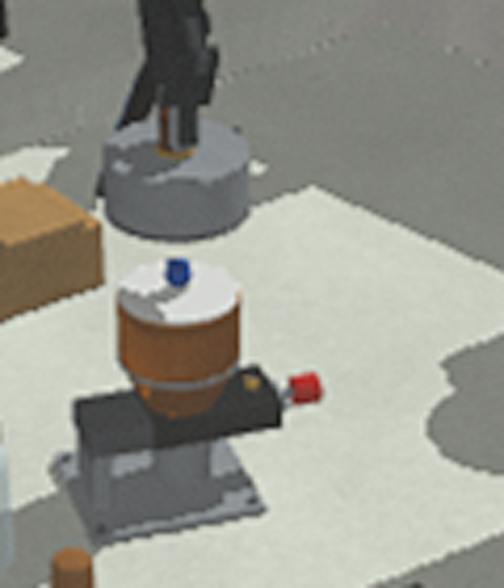

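View pics/w12.png

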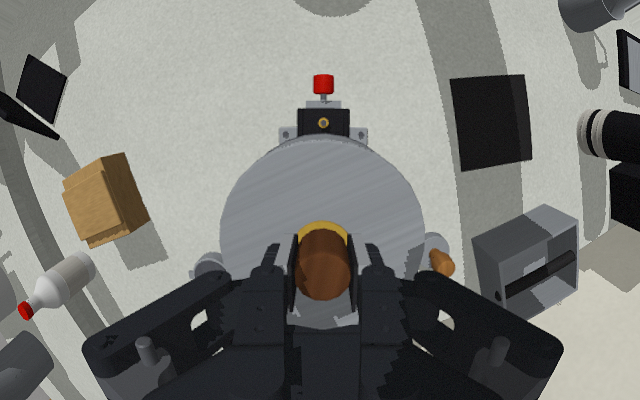

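The scene picture shows the white inner lid flush and level on the hopper, with its blue button at about (302,165). The outer lid is held level about 50 mm above the button, and the red knob is home.

Run:
```python
from h import *
s=bot.get_state();print(np.abs(s['dq']).max(),s['width'])
print(finish_job())
```

```text
0.0021925055321617482 0.2850449635998854
the job is handed in; nothing more can be done
None
```

The job is done and handed in at about 22.4 s of the 72 s limit; `finish_job` reports no verdict.

- **Gate:** I pulled it out until it stopped against about 26 N. I then pushed it 35.9 mm back (the full travel is 36 mm) until it stopped again, and it still showed home in the last pictures.
- **Seating the lids:** I carried the nested lids to the hopper and pressed down. They came to a hard stop at about 45 N. The tool height there was 222.5 mm, against 223 mm expected for fully seated.
- **Lifting off:** The socket let go on a slow pull. In the last picture the inner lid is flush and level on the rim. The outer lid is still gripped and level, with its lower edge about 262 mm above the counter and on the hopper's axis within about 2 mm.

**Disagreements:** The overhead camera was 3–4 mm off from the touch and wrist-camera measurements, so I used the wrist fit and the gate geometry to place the lids. Just before lowering, the scene camera put the lids about 2 mm off-centre, so I shifted them 1.6 mm. I checked centring and seat depth from the tool height, the force and the pictures, but did not measure the inner lid directly. No surrounding item looked moved in the last pictures, though I did not measure them.

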